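# Weigh a jam jar on the beam scale

## Task

Weigh the jam jar that stands by itself at the left of the beam scale: first set it upright on the scale's round pan, leaving the poise where it is. Then slide the poise gently along the notched beam until the pointer at the beam's end comes to rest at the centre line of its index plate, between the two marks next to that line, and leave the scale swinging free with the jar on it. Do not force or squeeze the scale hard, and do not disturb the timer, the ring cutter or the piping nozzle behind it.

Things in the scene. Friction and masses are not known exactly. Their poses are not given: they have to be found in the camera images.
- scale: Beam scale fixed to the table: white base 100 x 390 mm, top 30 mm high. Origin on the table below the pivot (105 mm high, column 117 mm); own y along the beam to the pan (centre at y = +115 mm), the beam, 10 mm wide, runs to -y. Index plate at y = -207 to -237 mm, x = +14 to +19 mm, 146 mm high. Robot forces over 40 N on it are damage (both fingers of a pinch add up); 7 to 10 N a finger is ample.
- pan_floor (a point): Centre of the pan's inner floor, where the jar is to stand: round steel pan, inner diameter 90 mm, rim 4 mm high, floor 75 mm above the table; it stays level and sinks or rises up to 4 mm as the beam tilts. Where exactly the jar stands on the pan does not affect the weighing.
- jar_center (a point): Centre (half-way up the axis, 50 mm above its underside) of the jam jar to be weighed: glass jar with yellow lid, 65 mm diameter, 100 mm high, upright, alone on the table at the left. Weight unknown, about 0.2 to 0.4 kg. A jar like it at the very back does not matter.
- poise_knob (a point): Centre of the round knob (16 mm diameter, 18 mm high) on the poise, a dark steel block that straddles and slides on the beam: 24 mm across the beam, 22 mm along it, 34 mm high; its top lies 11 mm and its centre 28 mm below this point. It may be pinched across the beam; beside block and beam there is free room down to the base's top.
- poise (a joint): Place of the poise on the beam, m: 0 in the first notch, 55 mm from the pivot, growing away from the pan to 0.120 in the last. Notches every 8 mm (16 in all); a spring roller holds the poise in the nearest one, and 4 to 5 N push it over to the next.
- beam (a joint): Tilt of the beam, rad: 0 level (pointer centred); positive: pan down, pointer high, poise must go away from the pan; negative: pointer low. Stops at +-0.08. Empty scale balances at poise 0. Near balance one notch changes it by about 0.034, so the best notch is within 0.018. Settles in about 1 s. True only when nothing but the jar bears on pan, beam or poise.
- pointer_tip (a point): Tip of the pointer at the beam's free end, 217 mm from the pivot; moves up and down about 17 mm either way.
- index (a point): The point where the pointer tip stands when centred, level with the long centre line on the index plate; the two marks next to the line are 6.5 mm above and below it.
- timer: Kitchen timer, 70 x 64 x 19 mm, origin under its centre; leave alone.
- cutter: Round ring cutter, 51 mm diameter, 35 mm high, origin under its centre; leave alone.
- nozzle: Piping nozzle standing on its wide end, 39 mm diameter, 50 mm high, origin under its centre; leave alone.
There are look-alikes about, which are no part of the job. Leave any blue or turquoise look-alike of the part that bears jar_center alone.

How it is judged:
By the outcome, as a careful person would: the job done as asked, in the order asked, and still so for the second after the job is handed in, with the robot touching nothing.
It also fails if it takes over 72 s, if anything falls off the work surface, if the arm or the gripper's body presses on something with over 40 N, if the wrist force passes 120 N, or if a joint passes its speed limit or range.

## Robot

A 7-joint arm with a two-finger parallel gripper is mounted at the origin on a cart in front of the work surface, level with it; the furniture and walls round the work are solid. World frame = base frame: x ahead of the robot, y to its left, z up, the work surface at z = 0. Lengths are in m, angles in degrees, forces in N, time in s.
With the tool pointing down it reaches from about 0.425 to 1.025 m from the base axis. Payload 9.4 kg.
Tool frame: the origin (TCP) lies on the centre line of the jaws, within the pads' length; the fingertips stand 19 mm ahead of it and the grasp point (between the pads) is the TCP (robot.tips_ahead is the distance from the TCP to the fingertips, in m); z points along the fingers, y is the line along which they close (so a half turn about z gives the same grasp; the last joint's range is limited). The gripper opens to 93 mm and grips with 3 to 60 N. Pads are 15 mm wide; open, the fingers measure 128 mm over their backs; the gripper's body (75 mm by 188 mm) begins 65 mm behind the grasp point.
Start: joints at [63.787, 34.337, -0.143, 91.639, 0.103, 54.024, -4.572], TCP at [0.269, -0.673, 0.238] pointing down, gripper open.
Joint ranges: [-147.43, 147.43], [-19.82, 112.94], [-74.19, 73.91], [6.32, 146.72], [-59.91, 239.91], [6.04, 106.73], [-150.56, 150.56]. Speed limits (degrees/s): [127.2, 127.2, 172.46, 172.46, 180, 180, 180].

## Interface

Orientations are given as a 3x3 rotation matrix whose columns are the frame's x, y, z axes.
In Python, from rig import readout, eyes, ticket, robot gives the robot as it stands.
- The arm moves only by the tool carry_out, never from a script. Its argument "rows" is a list of rows, each an object of numbers: "x", "y", "z": the shift along the tool's x, y, z in cm; "ax", "ay", "az": the turn, a rotation vector about the tool's x, y, z in rad; "jaw": the closure, from 0 (fully open) to 1 (shut). In form: [{"x": .., "y": .., "z": .., "ax": .., "ay": .., "az": .., "jaw": ..}, ...]. A call has exactly 8 rows; each row is the pose to reach, as a shift and turn from the pose commanded when the call began, along the tool's axes at that moment; what a row does not reach only later rows make up. A row lasts 1/10 s, in which the tool goes at most 50 mm and 8.59 degrees, less where a joint would pass 70% of its speed; a pose out of reach is approached as far as the arm can. A call with a gripper value outside its range is refused whole. The fingers move at their own pace and stop on an object; "squeeze" is the grip in N (left out, the last holds). Time passes only in rows, so rows that repeat a pose let the fingers close, or fill a call up. It gives the time, the measured TCP pose, the force, the opening and the grip force at its end, in the units of the state.
- readout.observe(): the state, without advancing time (a new reading comes with each control period).
- eyes.get_image(name): name is "scene" or "top" or "wrist"; returns a dict with "color" (384x512x3 uint8, blue, green, red), "fx", "fy", "cx", "cy" (pixels), "origin" and "rotation" of the camera in the world. Camera axes: x right, y up, looking along -z (the intrinsics and any distortion apply to the point x, -y, -z); pixel columns grow to the right and rows downward; lengths in m; the calibration is good to about 2 mm. A picture is of the moment at which its call begins. There is no depth.
- ticket.finish_job(): hands the job in; it is judged then, once.
The state is a dict: "clock": time; "q": joint angles; "joint_velocities": joint speeds; "effort": joint torques, N m; "tcp_pos": TCP position; "orientation": TCP orientation; "ft_force": force on the tool from outside, world axes, zero at the start; "wrist_torque": the same for the moment, N m; "width": finger opening in m; "finger_force": force on a finger pad.
Only numpy, scipy, OpenCV 4.12 (cv2) and the standard library are available. Lean on these libraries where they do the work, as an engineer would, in place of code of your own. Each camera call takes 0.05 s, during which the arm holds its last target. There are 200 camera calls.

## Working session

There is one attempt and no reset: what is moved stays moved. The work goes in short steps, Python scripts to look and compute and a tool call to move; the robot and the scene stay as the last step left them, time stands still between calls to the robot, and variables do not carry over. Pictures are saved under pics/ and viewed, at most 10 in all, crops included, and the job is handed in when it is done.

Besides the shell and the picture viewer there is one more tool, called by a JSON object that holds its "fn" and its "kwargs", one argument or row to a line. carry_out: Moves the arm, as the interface text tells. Its arguments: {"type":"object","properties":{"rows":{"type":"array","items":{"type":"object","properties":{"x":{"type":"number"},"y":{"type":"number"},"z":{"type":"number"},"ax":{"type":"number"},"ay":{"type":"number"},"az":{"type":"number"},"jaw":{"type":"number"}}}},"squeeze":{"type":"number"}},"required":["rows"]}

```bash
mkdir -p pics; ls
cat > h.py <<'E'
import numpy as np, cv2
from rig import readout, eyes, ticket, robot
def ray(im,u,v):
    d=np.array([(u-im["cx"])/im["fx"],-(v-im["cy"])/im["fy"],-1.0])
    return np.array(im["origin"]),np.array(im["rotation"])@d
def at(im,u,v,z):
    o,d=ray(im,u,v); return o+d*(z-o[2])/d[2]
def proj(im,p):
    c=np.array(im["rotation"]).T@(np.array(p)-im["origin"]); return im["cx"]+im["fx"]*c[0]/-c[2], im["cy"]+im["fy"]*c[1]/c[2]
E
python3 - <<'E'
from h import *
a=eyes.get_image("scene");b=eyes.get_image("top")
print(readout.observe()); print({k:v for k,v in a.items() if k!="color"}); print({k:v for k,v in b.items() if k!="color"})
cv2.imwrite("pics/a.png",a["color"]);cv2.imwrite("pics/b.png",b["color"])
E
```

```text
pics
{'clock': 0.1, 'q': array([63.78694699, 34.37945065, -0.14597593, 91.6735467 ,  0.10454027,
       54.02509897, -4.57126723]), 'joint_velocities': array([ 0.08980347, -0.06893317, -0.08033613, -0.12207058,  0.02111013,
       -0.06293905,  0.08174914]), 'effort': array([ 3.93802809e-03, -7.66555738e+01,  1.50138158e+00, -2.52937245e+01,
       -5.23884490e-02,  1.35863683e-02,  9.20033381e-05]), 'tcp_pos': array([ 0.26930067, -0.67270796,  0.2368698 ]), 'orientation': array([[ 9.28331530e-01,  3.71752828e-01, -6.37613154e-04],
       [ 3.71753346e-01, -9.28330762e-01,  1.20269722e-03],
       [-1.44809812e-04, -1.35353658e-03, -9.99999073e-01]]), 'ft_force': array([ 1.25185531, -0.08598115,  0.04249161]), 'wrist_torque': array([0.01032939, 0.03441364, 0.00413804]), 'finger_force': 0.0, 'width': 0.0934460388230967}
{'fx': 499.9481790046758, 'fy': 499.9481790046758, 'cx': 259.0868090087888, 'cy': 203.22117426201072, 'origin': array([-0.14764709,  0.57018129,  0.85755062]), 'rotation': array([[-0.59314776,  0.51847458, -0.61592195],
       [-0.80508357, -0.37815516,  0.45698919],
       [ 0.00402322,  0.76693075,  0.64171725]])}
{'fx': 499.7301565572282, 'fy': 499.7301565572282, 'cx': 242.84035816058045, 'cy': 195.57800962075757, 'origin': array([0.3897278 , 0.01592314, 1.54709681]), 'rotation': array([[ 0.00889941,  0.99083225, -0.13480452],
       [-0.99995578,  0.00922807,  0.00181336],
       [ 0.00304072,  0.13478242,  0.99087055]])}
```

View pics/a.png

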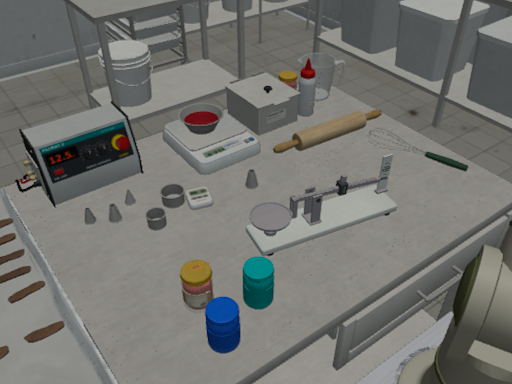

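View pics/b.png

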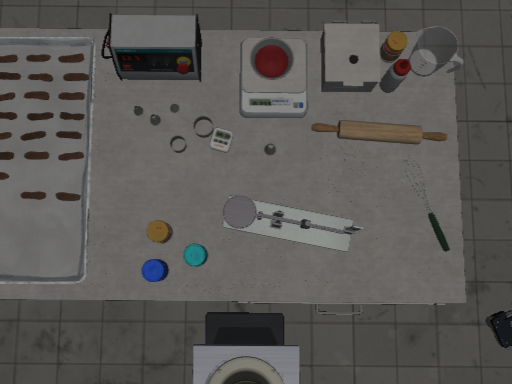

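The jar meant is the one with the yellow lid: top (158,231), scene (197,285). The blue jar at top (153,270) and the turquoise one at (195,255) are look-alikes, and the jar at (393,45) is the one at the back. The scale's pan is at top (240,212), its poise at about (305,224) and its index plate at about (357,229). I'll confirm with an enlarged crop.

Run:
```python
from h import *
a=cv2.imread("pics/a.png");b=cv2.imread("pics/b.png")
r=lambda i,x,y,w,h,s:cv2.resize(i[y:y+h,x:x+w],None,fx=s,fy=s,interpolation=cv2.INTER_CUBIC)
A=r(a,240,150,160,110,5); # 800x550
B=r(b,130,190,240,100,3.3333)  #800x333
C=r(a,170,235,120,125,2)
top=r(a,240,150,160,104,2.5) #400x260
J=r(a,170,245,160,104,2.5)
cv2.imwrite("pics/c.png",np.vstack([B[:333],np.hstack([top,J])]))
```

```text
(no output)
```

View pics/c.png

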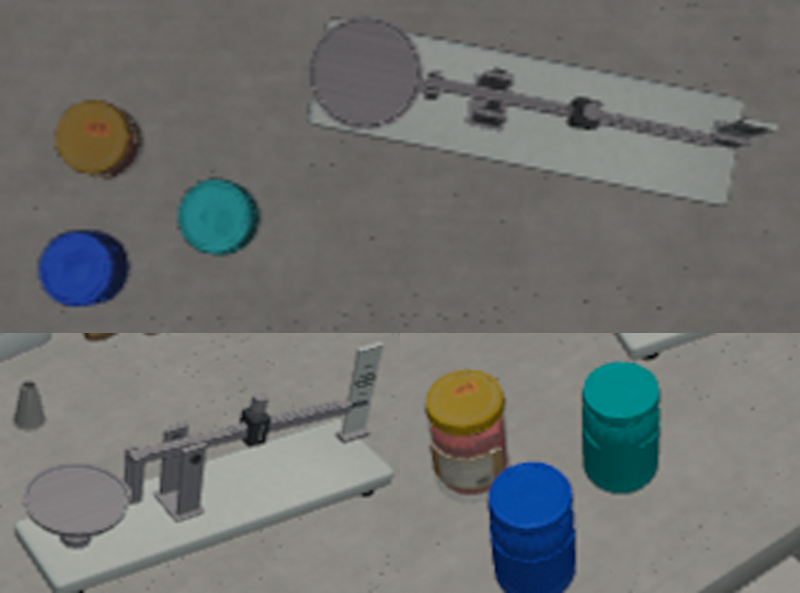

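The crop shows the yellow-lidded jar free standing, with its lid centre at top pixel (158.8,231.1). The pan centre is at (239.8,211.6). The poise is about a quarter of the way along the beam, at about (306,224).

Run:
```python
from h import *
b=eyes.get_image("top");a=eyes.get_image("scene")
B=lambda x,y:(130+x/3.3333,190+y/3.3333)
A=lambda x,y:(240+x/2.5,150+(y-333)/2.5)
J=lambda x,y:(170+(x-400)/2.5,245+(y-333)/2.5)
print("jar top",at(b,*B(96,137),.1),"scene",at(a,*J(465,400),.1))
pan=at(b,*B(366,72),.079);print("pan",pan,"scene",at(a,*A(76,499),.079))
L=[at(b,*B(*p),.03) for p in((322,17),(311,122),(727,204),(742,97))]
for p in L: print("corner",p)
c=np.mean(L,0);print("centre",c)
u=((L[0]+L[1])-(L[2]+L[3]))[:2];u/=np.linalg.norm(u);print("ydir",u,np.degrees(np.arctan2(u[1],u[0])))
o=pan[:2]-.115*u
x=np.array([u[1],-u[0]])
print("origin",o,"xdir",x,"centre in scale",(c[:2]-o)@u,(c[:2]-o)@x)
W=lambda X,Y,z:np.r_[o+X*x+Y*u,z]
for n,p in dict(pivot=(0,0,.117),plate=(.0165,-.222,.146),knob0=(0,-.055,.145),knob=(0,-.085,.145),tip=(0,-.217,.105)).items():
  print(n,W(*p),"B",np.round((np.array(proj(b,W(*p)))-(130,190))*3.3333),"A",np.round((np.array(proj(a,W(*p)))-(240,150))*2.5+(0,333)))
```

```text
jar top [0.48062853 0.255468   0.1       ] scene [0.48039562 0.26254373 0.1       ]
pan [0.54164386 0.02178293 0.079     ] scene [0.54501885 0.02290326 0.079     ]
corner [0.59713804 0.06291378 0.03      ]
corner [0.50046741 0.07165466 0.03      ]
corner [ 0.42956196 -0.30624365  0.03      ]
corner [ 0.52692348 -0.32185713  0.03      ]
centre [ 0.51352272 -0.12338308  0.03      ]
ydir [0.18194588 0.98330855] 79.51687780459606
origin [ 0.52072008 -0.09129755] xdir [ 0.98330855 -0.18194588] centre in scale -0.03285950967545377 -0.0012393959476046583
pivot [ 0.52072008 -0.09129755  0.117     ] B [497.  93.] A [188. 436.]
plate [ 0.49655269 -0.31259415  0.146     ] B [762. 121.] A [372. 345.]
knob0 [ 0.51071306 -0.14537952  0.145     ] B [563. 102.] A [240. 397.]
knob [ 0.50525468 -0.17487878  0.145     ] B [598. 109.] A [266. 389.]
tip [ 0.48123783 -0.3046755   0.105     ] B [742. 142.] A [371. 388.]
```

```bash
cat >> h.py <<'E'
def shift(target,yaw=None,p=None):
    s=readout.observe();R=np.array(s["orientation"]);p=s["tcp_pos"] if p is None else p
    print("clock",round(s["clock"],2),"tcp",np.round(s["tcp_pos"],4),"F",np.round(s["ft_force"],1),"w",round(s["width"],4),"ff",s["finger_force"])
    print("shift cm",np.round(R.T@(np.array(target)-p)*100,2),"tooly angle",np.degrees(np.arctan2(R[1,1],R[0,1])))
E
python3 - <<'E'
from h import *
b=eyes.get_image("top");a=eyes.get_image("scene")
for n,im,(x0,y0,x1,y1) in(("top",b,(140,210,185,250)),("scene",a,(170,250,225,320))):
    h=cv2.cvtColor(im["color"],cv2.COLOR_BGR2HSV);m=cv2.inRange(h,(12,140,90),(32,255,255))
    k=np.zeros_like(m);k[y0:y1,x0:x1]=m[y0:y1,x0:x1];n_,l,s,c=cv2.connectedComponentsWithStats(k);i=1+np.argmax(s[1:,4]);print(n,s[i],c[i])
    print(at(im,*c[i],.1),at(im,*c[i],.092))
    # silhouette fit of lid disc 65mm at z .1: reproject for check
    for z in (.1,):
        P=[proj(im,(.4805+.0325*np.cos(t),.257+.0325*np.sin(t),z)) for t in np.linspace(0,6.28,60)];P=np.array(P);print("pred bbox",P.min(0),P.max(0))
shift([.53,-.3,.27]); shift([.4805,.257,.25])
E
```

```text
top [147 220  22  22 325] [157.11384615 230.58461538]
[0.4820755  0.26039185 0.1       ] [0.48258603 0.26174335 0.092     ]
pred bbox [147.02515921 219.9349397 ] [169.49720585 242.40346315]
scene [181 260  30  25 578] [195.64532872 271.70588235]
[0.48104008 0.26299229 0.1       ] [0.48767924 0.25974826 0.092     ]
pred bbox [182.2206032 258.9392093] [214.35783086 282.76710906]
clock 0.3 tcp [ 0.2694 -0.6729  0.2373] F [ 0.3 -1.3  0. ] w 0.0931 ff 0.0
shift cm [ 38.06 -24.94  -3.26] tooly angle -68.17981000438674
clock 0.3 tcp [ 0.2694 -0.6729  0.2373] F [ 0.3 -1.3  0. ] w 0.0931 ff 0.0
shift cm [ 54.17 -78.49  -1.23] tooly angle -68.17981000438674
```

{"fn": "carry_out", "kwargs": {
  "rows": [
    {"x": 4, "y": -2.6, "z": -1, "jaw": 0},
    {"x": 8, "y": -5.2, "z": -2, "jaw": 0},
    {"x": 12, "y": -8, "z": -3, "jaw": 0},
    {"x": 16, "y": -10.6, "z": -3, "jaw": 0},
    {"x": 20, "y": -13.3, "z": -3, "jaw": 0},
    {"x": 24, "y": -16, "z": -3, "jaw": 0},
    {"x": 28, "y": -18.6, "z": -3, "jaw": 0},
    {"x": 32, "y": -21.3, "z": -3, "jaw": 0}
  ]
}}

```text
validation failed for argument at $.ro...
```

{"fn": "carry_out", "kwargs": {
  "rows": [
    {"x": 3, "y": -3, "z": 0, "jaw": 0},
    {"x": 6, "y": -6, "z": 0, "jaw": 0},
    {"x": 9, "y": -9.5, "z": 0, "jaw": 0},
    {"x": 11, "y": -13.5, "z": 0, "jaw": 0},
    {"x": 13, "y": -18, "z": 0, "jaw": 0},
    {"x": 15, "y": -22, "z": 0, "jaw": 0},
    {"x": 17, "y": -26, "z": 0, "jaw": 0},
    {"x": 18.5, "y": -30, "z": 0, "jaw": 0}
  ]
}}

```text
validation failed for argument at $.ro...
```

Run:
```python
from h import *
shift([.481,.26,.25])
```

```text
clock 0.3 tcp [ 0.2694 -0.6729  0.2373] F [ 0.3 -1.3  0. ] w 0.0931 ff 0.0
shift cm [ 54.32 -78.75  -1.23] tooly angle -68.17981000438674
```

{"fn": "carry_out", "kwargs": {
  "rows": [
    {"x": 4, "y": -2.6, "z": -1, "ax": 0, "ay": 0, "az": 0, "jaw": 0},
    {"x": 8, "y": -5.2, "z": -2, "ax": 0, "ay": 0, "az": 0, "jaw": 0},
    {"x": 12, "y": -8, "z": -3, "ax": 0, "ay": 0, "az": 0, "jaw": 0},
    {"x": 16, "y": -10.6, "z": -3, "ax": 0, "ay": 0, "az": 0, "jaw": 0},
    {"x": 20, "y": -13.3, "z": -3, "ax": 0, "ay": 0, "az": 0, "jaw": 0},
    {"x": 24, "y": -16, "z": -3, "ax": 0, "ay": 0, "az": 0, "jaw": 0},
    {"x": 28, "y": -18.6, "z": -3, "ax": 0, "ay": 0, "az": 0, "jaw": 0},
    {"x": 32, "y": -21.3, "z": -3, "ax": 0, "ay": 0, "az": 0, "jaw": 0}
  ],
  "squeeze": 15
}}

```text
clock: 1.1
tcp_pos: [0.4882, -0.3548, 0.2679]
orientation: [[0.928, 0.372, 0.0], [0.372, -0.928, -0.0], [0.0, 0.0, -1.0]]
ft_force: [1.0, -0.6, -0.4]
width: 0.0933
finger_force: 0.0
```

{"fn": "carry_out", "kwargs": {
  "rows": [
    {"x": 3, "y": -3, "z": 0, "ax": 0, "ay": 0, "az": 0, "jaw": 0},
    {"x": 6, "y": -6, "z": 0, "ax": 0, "ay": 0, "az": 0, "jaw": 0},
    {"x": 9, "y": -9.5, "z": 0, "ax": 0, "ay": 0, "az": 0, "jaw": 0},
    {"x": 11, "y": -13.5, "z": 0, "ax": 0, "ay": 0, "az": 0, "jaw": 0},
    {"x": 13, "y": -18, "z": 0, "ax": 0, "ay": 0, "az": 0, "jaw": 0},
    {"x": 15, "y": -22, "z": 0, "ax": 0, "ay": 0, "az": 0, "jaw": 0},
    {"x": 17, "y": -26, "z": 0, "ax": 0, "ay": 0, "az": 0, "jaw": 0},
    {"x": 18.5, "y": -30, "z": 0, "ax": 0, "ay": 0, "az": 0, "jaw": 0}
  ]
}}

```text
clock: 1.9
tcp_pos: [0.5479, -0.007, 0.2678]
orientation: [[0.928, 0.372, 0.001], [0.372, -0.928, 0.0], [0.001, 0.0, -1.0]]
ft_force: [1.2, -0.3, -0.4]
width: 0.0929
finger_force: 0.0
```

Run:
```python
from h import *
shift([.481,.26,.25])
```

```text
clock 1.9 tcp [ 0.5479 -0.007   0.2678] F [ 1.2 -0.3 -0.4] w 0.0929 ff 0.0
shift cm [  3.72 -27.27   1.78] tooly angle -68.15586926468661
```

{"fn": "carry_out", "kwargs": {
  "rows": [
    {"x": 0.5, "y": -4, "z": 0, "ax": 0, "ay": 0, "az": 0, "jaw": 0},
    {"x": 1, "y": -8, "z": 0, "ax": 0, "ay": 0, "az": 0, "jaw": 0},
    {"x": 1.5, "y": -12, "z": 0, "ax": 0, "ay": 0, "az": 0, "jaw": 0},
    {"x": 2, "y": -16.5, "z": 0, "ax": 0, "ay": 0, "az": 0, "jaw": 0},
    {"x": 2.7, "y": -21, "z": 1, "ax": 0, "ay": 0, "az": 0, "jaw": 0},
    {"x": 3.3, "y": -25, "z": 3, "ax": 0, "ay": 0, "az": 0, "jaw": 0},
    {"x": 3.7, "y": -27.3, "z": 5, "ax": 0, "ay": 0, "az": 0, "jaw": 0},
    {"x": 3.7, "y": -27.3, "z": 5, "ax": 0, "ay": 0, "az": 0, "jaw": 0}
  ]
}}

```text
clock: 2.7
tcp_pos: [0.4783, 0.2614, 0.2155]
orientation: [[0.926, 0.377, -0.003], [0.377, -0.926, -0.0], [-0.003, -0.001, -1.0]]
ft_force: [-0.1, -0.4, -0.2]
width: 0.0931
finger_force: 0.0
```

Run:
```python
from h import *
w=eyes.get_image("wrist")
for p in ((.481,.26,.1),): print(proj(w,p))
cv2.imwrite("pics/d.png",w["color"])
shift([.481,.26,.072])
```

```text
(np.float64(256.0871101467767), np.float64(189.47525599529143))
clock 2.75 tcp [0.4794 0.2592 0.2166] F [ 0.4 -0.4 -0. ] w 0.093 ff 0.0
shift cm [ 2.100e-01 -1.000e-02  1.446e+01] tooly angle -67.99419818500766
```

View pics/d.png

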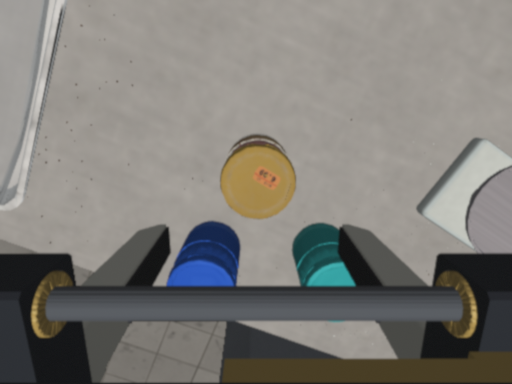

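The wrist view shows the yellow lid centred at about (258,180), with the blue and turquoise jars behind the fingers.

Run:
```python
from h import *
w=eyes.get_image("wrist")
p=at(w,258,180,.1);print(p, "edges",at(w,221,180,.1),at(w,296,180,.1))
shift([p[0],p[1],.072])
```

```text
[0.4901554  0.25920426 0.1       ] edges [0.47862327 0.28772524 0.1       ] [0.50199984 0.2299109  0.1       ]
clock 2.8 tcp [0.4803 0.2579 0.2174] F [ 0.5 -0.5  0.4] w 0.093 ff 0.0
shift cm [ 0.98  0.24 14.54] tooly angle -68.12417553988425
```

{"fn": "carry_out", "kwargs": {
  "rows": [
    {"x": 0.1, "y": 0, "z": 2, "ax": 0, "ay": 0, "az": 0, "jaw": 0},
    {"x": 0.3, "y": 0.1, "z": 4, "ax": 0, "ay": 0, "az": 0, "jaw": 0},
    {"x": 0.5, "y": 0.2, "z": 6, "ax": 0, "ay": 0, "az": 0, "jaw": 0},
    {"x": 0.5, "y": 0.2, "z": 7, "ax": 0, "ay": 0, "az": 0, "jaw": 0},
    {"x": 0.5, "y": 0.2, "z": 7.5, "ax": 0, "ay": 0, "az": 0, "jaw": 0},
    {"x": 0.5, "y": 0.2, "z": 7.5, "ax": 0, "ay": 0, "az": 0, "jaw": 0},
    {"x": 0.5, "y": 0.2, "z": 7.5, "ax": 0, "ay": 0, "az": 0, "jaw": 0},
    {"x": 0.5, "y": 0.2, "z": 7.5, "ax": 0, "ay": 0, "az": 0, "jaw": 0}
  ]
}}

```text
clock: 3.6
tcp_pos: [0.4862, 0.2582, 0.1434]
orientation: [[0.928, 0.372, 0.001], [0.372, -0.928, 0.001], [0.001, -0.0, -1.0]]
ft_force: [0.6, -0.3, -0.3]
width: 0.0928
finger_force: 0.0
```

Run:
```python
from h import *
w=eyes.get_image("wrist")
h=cv2.cvtColor(w["color"],cv2.COLOR_BGR2HSV);m=cv2.inRange(h,(12,120,110),(32,255,255));m[300:]=0
n,l,s,c=cv2.connectedComponentsWithStats(m);i=1+np.argmax(s[1:,4]);print(s[i],c[i])
x,y,ww,hh,_=s[i]
e=cv2.fitEllipse(max(cv2.findContours((l==i).astype('u1'),0,2)[0],key=len));print(e)
p=at(w,*e[0],.1);print(p,at(w,*c[i],.1),np.linalg.norm(at(w,x,e[0][1],.1)-at(w,x+ww,e[0][1],.1)))
a=eyes.get_image("top");print(a["color"][215:246:3,158])
shift([p[0],p[1],.072])
```

```text
[ 200  173   99   93 6402] [248.93798813 218.04373633]
((249.35714721679688, 218.61602783203125), (92.23170471191406, 97.99736022949219), 90.85969543457031)
[0.48829826 0.26140214 0.1       ] [0.48855185 0.2617823  0.1       ] 0.06143674059022609
[[36 34 32]
 [50 57 58]
 [32 35 36]
 [75 82 84]
 [33 36 37]
 [36 40 39]
 [38 42 43]
 [41 45 46]
 [43 47 48]
 [38 44 44]
 [39 57 54]]
clock 3.7 tcp [0.4861 0.2582 0.1433] F [-0.1  0.5 -0.2] w 0.0933 ff 0.0
shift cm [ 0.31 -0.21  7.13] tooly angle -68.17959921171912
```

{"fn": "carry_out", "kwargs": {
  "rows": [
    {"x": 0.2, "y": -0.15, "z": 2, "ax": 0, "ay": 0, "az": 0, "jaw": 0},
    {"x": 0.2, "y": -0.15, "z": 4, "ax": 0, "ay": 0, "az": 0, "jaw": 0},
    {"x": 0.2, "y": -0.15, "z": 6, "ax": 0, "ay": 0, "az": 0, "jaw": 0},
    {"x": 0.2, "y": -0.15, "z": 7, "ax": 0, "ay": 0, "az": 0, "jaw": 0},
    {"x": 0.2, "y": -0.15, "z": 7.6, "ax": 0, "ay": 0, "az": 0, "jaw": 0},
    {"x": 0.2, "y": -0.15, "z": 7.6, "ax": 0, "ay": 0, "az": 0, "jaw": 0.1},
    {"x": 0.2, "y": -0.15, "z": 7.6, "ax": 0, "ay": 0, "az": 0, "jaw": 0.2},
    {"x": 0.2, "y": -0.15, "z": 7.6, "ax": 0, "ay": 0, "az": 0, "jaw": 0.3}
  ],
  "squeeze": 15
}}

```text
clock: 4.5
tcp_pos: [0.4875, 0.2604, 0.0673]
orientation: [[0.928, 0.372, 0.001], [0.372, -0.928, 0.001], [0.001, -0.0, -1.0]]
ft_force: [-0.4, 0.0, -0.6]
width: 0.0737
finger_force: 0.0
```

{"fn": "carry_out", "kwargs": {
  "rows": [
    {"x": 0, "y": 0, "z": 0, "ax": 0, "ay": 0, "az": 0, "jaw": 0.4},
    {"x": 0, "y": 0, "z": 0, "ax": 0, "ay": 0, "az": 0, "jaw": 0.5},
    {"x": 0, "y": 0, "z": 0, "ax": 0, "ay": 0, "az": 0, "jaw": 0.5},
    {"x": 0, "y": 0, "z": 0, "ax": 0, "ay": 0, "az": 0, "jaw": 0.5},
    {"x": 0, "y": 0, "z": 0, "ax": 0, "ay": 0, "az": 0, "jaw": 0.5},
    {"x": 0, "y": 0, "z": 0, "ax": 0, "ay": 0, "az": 0, "jaw": 0.5},
    {"x": 0, "y": 0, "z": -1, "ax": 0, "ay": 0, "az": 0, "jaw": 0.5},
    {"x": 0, "y": 0, "z": -2, "ax": 0, "ay": 0, "az": 0, "jaw": 0.5}
  ]
}}

```text
clock: 5.3
tcp_pos: [0.4867, 0.2598, 0.0869]
orientation: [[0.928, 0.372, -0.001], [0.372, -0.928, -0.001], [-0.001, 0.0, -1.0]]
ft_force: [0.0, -0.0, -3.3]
width: 0.0644
finger_force: 15.0
```

{"fn": "carry_out", "kwargs": {
  "rows": [
    {"x": 0, "y": 0, "z": -3, "ax": 0, "ay": 0, "az": 0, "jaw": 0.5},
    {"x": 0, "y": 0, "z": -6.5, "ax": 0, "ay": 0, "az": 0, "jaw": 0.5},
    {"x": 0, "y": 0, "z": -10, "ax": 0, "ay": 0, "az": 0, "jaw": 0.5},
    {"x": -0.5, "y": 3, "z": -13, "ax": 0, "ay": 0, "az": 0, "jaw": 0.5},
    {"x": -1, "y": 6, "z": -15, "ax": 0, "ay": 0, "az": 0, "jaw": 0.5},
    {"x": -2, "y": 9, "z": -16, "ax": 0, "ay": 0, "az": 0, "jaw": 0.5},
    {"x": -3, "y": 11, "z": -16, "ax": 0, "ay": 0, "az": 0, "jaw": 0.5},
    {"x": -3, "y": 11, "z": -16, "ax": 0, "ay": 0, "az": 0, "jaw": 0.5}
  ]
}}

```text
clock: 6.1
tcp_pos: [0.4997, 0.1429, 0.2476]
orientation: [[0.93, 0.367, 0.0], [0.367, -0.93, -0.002], [-0.001, 0.002, -1.0]]
ft_force: [-0.2, 0.3, -2.5]
width: 0.0643
finger_force: 15.0
```

Run:
```python
from h import *
w=eyes.get_image("wrist")
print(proj(w,(.543,.0225,.079)))
cv2.imwrite("pics/e.png",w["color"])
shift([.543,.0225,.20])
```

```text
(np.float64(381.03451956766065), np.float64(181.53760353123073))
clock 6.15 tcp [0.4998 0.145  0.2474] F [-0.3  0.1 -2.6] w 0.0646 ff 14.999242275953293
shift cm [-0.5  12.97  4.75] tooly angle -68.36153459222731
```

View pics/e.png

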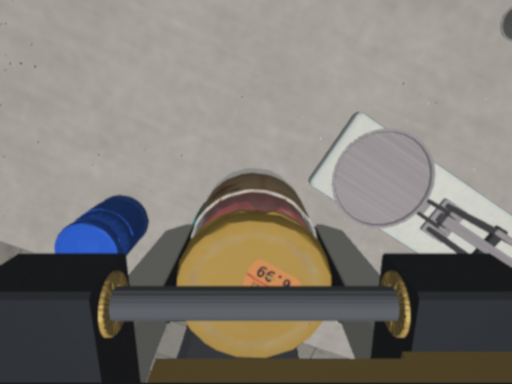

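The pan shows at (382.5,178) against a predicted (381,181.5), so it is about 3 mm further out in x: pan ≈ (0.546,0.022).

{"fn": "carry_out", "kwargs": {
  "rows": [
    {"x": 0, "y": 2.5, "z": 0, "ax": 0, "ay": 0, "az": 0, "jaw": 0.5},
    {"x": 0, "y": 5.5, "z": 0, "ax": 0, "ay": 0, "az": 0, "jaw": 0.5},
    {"x": 0, "y": 8.5, "z": 0, "ax": 0, "ay": 0, "az": 0, "jaw": 0.5},
    {"x": -0.2, "y": 11, "z": 1, "ax": 0, "ay": 0, "az": 0, "jaw": 0.5},
    {"x": -0.3, "y": 12.5, "z": 3, "ax": 0, "ay": 0, "az": 0, "jaw": 0.5},
    {"x": -0.3, "y": 13.1, "z": 5, "ax": 0, "ay": 0, "az": 0, "jaw": 0.5},
    {"x": -0.3, "y": 13.1, "z": 7, "ax": 0, "ay": 0, "az": 0, "jaw": 0.5},
    {"x": -0.3, "y": 13.1, "z": 8.5, "ax": 0, "ay": 0, "az": 0, "jaw": 0.5}
  ]
}}

```text
clock: 6.95
tcp_pos: [0.5458, 0.025, 0.1605]
orientation: [[0.928, 0.372, -0.001], [0.372, -0.928, 0.0], [-0.001, -0.001, -1.0]]
ft_force: [1.0, 0.0, -2.7]
width: 0.0646
finger_force: 15.0
```

Run:
```python
from h import *
w=eyes.get_image("wrist");a=eyes.get_image("scene");b=eyes.get_image("top")
shift([.546,.022,.145])
r=cv2.resize(a["color"][140:260,230:400],(680,480),interpolation=cv2.INTER_CUBIC)
cv2.imwrite("pics/f.png",r)
```

```text
clock 7.1 tcp [0.5456 0.0251 0.161 ] F [-0.2 -0.1 -2.5] w 0.065 ff 14.999334967578761
shift cm [-0.08  0.31  1.6 ] tooly angle -68.1149221333869
```

View pics/f.png

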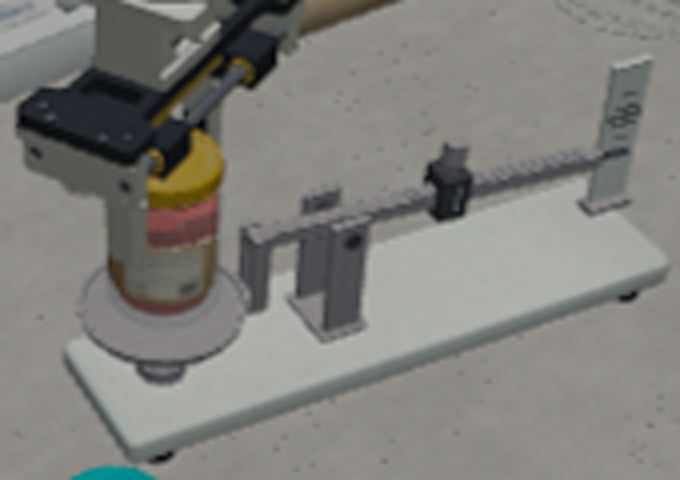

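The jar hangs centred over the pan, and the pointer is low on the plate, so the pan is up at about 79 mm. I'll lower slowly.

{"fn": "carry_out", "kwargs": {
  "rows": [
    {"x": 0, "y": 0.1, "z": 0.4, "ax": 0, "ay": 0, "az": 0, "jaw": 0.5},
    {"x": 0, "y": 0.2, "z": 0.8, "ax": 0, "ay": 0, "az": 0, "jaw": 0.5},
    {"x": 0, "y": 0.2, "z": 1.0, "ax": 0, "ay": 0, "az": 0, "jaw": 0.5},
    {"x": 0, "y": 0.2, "z": 1.2, "ax": 0, "ay": 0, "az": 0, "jaw": 0.5},
    {"x": 0, "y": 0.2, "z": 1.3, "ax": 0, "ay": 0, "az": 0, "jaw": 0.5},
    {"x": 0, "y": 0.2, "z": 1.4, "ax": 0, "ay": 0, "az": 0, "jaw": 0.5},
    {"x": 0, "y": 0.2, "z": 1.5, "ax": 0, "ay": 0, "az": 0, "jaw": 0.5},
    {"x": 0, "y": 0.2, "z": 1.5, "ax": 0, "ay": 0, "az": 0, "jaw": 0.5}
  ]
}}

```text
clock: 7.9
tcp_pos: [0.5468, 0.0224, 0.1465]
orientation: [[0.928, 0.372, -0.0], [0.372, -0.928, -0.0], [-0.0, -0.0, -1.0]]
ft_force: [0.1, -0.0, -3.3]
width: 0.0645
finger_force: 15.0
```

{"fn": "carry_out", "kwargs": {
  "rows": [
    {"x": 0, "y": 0, "z": 0.1, "ax": 0, "ay": 0, "az": 0, "jaw": 0.5},
    {"x": 0, "y": 0, "z": 0.15, "ax": 0, "ay": 0, "az": 0, "jaw": 0.5},
    {"x": 0, "y": 0, "z": 0.2, "ax": 0, "ay": 0, "az": 0, "jaw": 0.5},
    {"x": 0, "y": 0, "z": 0.25, "ax": 0, "ay": 0, "az": 0, "jaw": 0.5},
    {"x": 0, "y": 0, "z": 0.3, "ax": 0, "ay": 0, "az": 0, "jaw": 0.5},
    {"x": 0, "y": 0, "z": 0.35, "ax": 0, "ay": 0, "az": 0, "jaw": 0.5},
    {"x": 0, "y": 0, "z": 0.4, "ax": 0, "ay": 0, "az": 0, "jaw": 0.5},
    {"x": 0, "y": 0, "z": 0.4, "ax": 0, "ay": 0, "az": 0, "jaw": 0.5}
  ]
}}

```text
clock: 8.7
tcp_pos: [0.5469, 0.0223, 0.1426]
orientation: [[0.928, 0.372, 0.0], [0.372, -0.928, 0.0], [0.0, 0.0, -1.0]]
ft_force: [-0.4, 0.1, -1.6]
width: 0.0643
finger_force: 15.0
```

{"fn": "carry_out", "kwargs": {
  "rows": [
    {"x": 0, "y": 0, "z": 0.05, "ax": 0, "ay": 0, "az": 0, "jaw": 0.5},
    {"x": 0, "y": 0, "z": 0.1, "ax": 0, "ay": 0, "az": 0, "jaw": 0.5},
    {"x": 0, "y": 0, "z": 0.15, "ax": 0, "ay": 0, "az": 0, "jaw": 0.5},
    {"x": 0, "y": 0, "z": 0.2, "ax": 0, "ay": 0, "az": 0, "jaw": 0.5},
    {"x": 0, "y": 0, "z": 0.25, "ax": 0, "ay": 0, "az": 0, "jaw": 0.5},
    {"x": 0, "y": 0, "z": 0.3, "ax": 0, "ay": 0, "az": 0, "jaw": 0.5},
    {"x": 0, "y": 0, "z": 0.35, "ax": 0, "ay": 0, "az": 0, "jaw": 0.5},
    {"x": 0, "y": 0, "z": 0.35, "ax": 0, "ay": 0, "az": 0, "jaw": 0.5}
  ]
}}

```text
clock: 9.5
tcp_pos: [0.5469, 0.0224, 0.139]
orientation: [[0.928, 0.372, -0.0], [0.372, -0.928, -0.0], [-0.0, -0.0, -1.0]]
ft_force: [0.4, 0.1, -2.0]
width: 0.0638
finger_force: 15.0
```

{"fn": "carry_out", "kwargs": {
  "rows": [
    {"x": 0, "y": 0, "z": 0.03, "ax": 0, "ay": 0, "az": 0, "jaw": 0.5},
    {"x": 0, "y": 0, "z": 0.06, "ax": 0, "ay": 0, "az": 0, "jaw": 0.5},
    {"x": 0, "y": 0, "z": 0.09, "ax": 0, "ay": 0, "az": 0, "jaw": 0.5},
    {"x": 0, "y": 0, "z": 0.12, "ax": 0, "ay": 0, "az": 0, "jaw": 0.5},
    {"x": 0, "y": 0, "z": 0.12, "ax": 0, "ay": 0, "az": 0, "jaw": 0.5},
    {"x": 0, "y": 0, "z": 0.12, "ax": 0, "ay": 0, "az": 0, "jaw": 0.5},
    {"x": 0, "y": 0, "z": 0.12, "ax": 0, "ay": 0, "az": 0, "jaw": 0.5},
    {"x": 0, "y": 0, "z": 0.12, "ax": 0, "ay": 0, "az": 0, "jaw": 0.5}
  ]
}}

```text
clock: 10.3
tcp_pos: [0.5469, 0.0224, 0.1379]
orientation: [[0.928, 0.372, 0.0], [0.372, -0.928, -0.0], [0.0, 0.0, -1.0]]
ft_force: [0.9, 0.1, -1.2]
width: 0.0642
finger_force: 15.0
```

{"fn": "carry_out", "kwargs": {
  "rows": [
    {"x": 0, "y": 0, "z": 0.05, "ax": 0, "ay": 0, "az": 0, "jaw": 0.5},
    {"x": 0, "y": 0, "z": 0.05, "ax": 0, "ay": 0, "az": 0, "jaw": 0.25},
    {"x": 0, "y": 0, "z": 0.05, "ax": 0, "ay": 0, "az": 0, "jaw": 0.2},
    {"x": 0, "y": 0, "z": 0.05, "ax": 0, "ay": 0, "az": 0, "jaw": 0.1},
    {"x": 0, "y": 0, "z": 0.05, "ax": 0, "ay": 0, "az": 0, "jaw": 0},
    {"x": 0, "y": 0, "z": 0.05, "ax": 0, "ay": 0, "az": 0, "jaw": 0},
    {"x": 0, "y": 0, "z": 0.05, "ax": 0, "ay": 0, "az": 0, "jaw": 0},
    {"x": 0, "y": 0, "z": 0.05, "ax": 0, "ay": 0, "az": 0, "jaw": 0}
  ]
}}

```text
clock: 11.1
tcp_pos: [0.5468, 0.0223, 0.1374]
orientation: [[0.928, 0.372, -0.0], [0.372, -0.928, -0.0], [-0.0, -0.0, -1.0]]
ft_force: [-0.0, -0.4, 0.4]
width: 0.0928
finger_force: 0.0
```

{"fn": "carry_out", "kwargs": {
  "rows": [
    {"x": 0, "y": 0, "z": -1, "ax": 0, "ay": 0, "az": 0, "jaw": 0},
    {"x": 0, "y": 0, "z": -3, "ax": 0, "ay": 0, "az": 0, "jaw": 0},
    {"x": 0, "y": 0, "z": -6, "ax": 0, "ay": 0, "az": 0, "jaw": 0},
    {"x": 0, "y": 0, "z": -9, "ax": 0, "ay": 0, "az": 0, "jaw": 0},
    {"x": 0, "y": 0, "z": -12, "ax": 0, "ay": 0, "az": 0, "jaw": 0},
    {"x": 0, "y": 0, "z": -15, "ax": 0, "ay": 0, "az": 0, "jaw": 0},
    {"x": -2, "y": 1, "z": -16, "ax": 0, "ay": 0, "az": 0.1, "jaw": 0},
    {"x": -5, "y": 4, "z": -16, "ax": 0, "ay": 0, "az": 0.2, "jaw": 0}
  ]
}}

```text
clock: 11.9
tcp_pos: [0.5163, -0.0311, 0.3001]
orientation: [[0.983, 0.181, 0.005], [0.181, -0.984, 0.002], [0.005, -0.001, -1.0]]
ft_force: [0.1, -1.0, -1.8]
width: 0.0928
finger_force: 0.0
```

Run:
```python
from h import *
shift([.49,-.20,.28])
s=readout.observe();print(s["orientation"],s["q"])
```

```text
clock 11.9 tcp [ 0.5163 -0.0311  0.3001] F [ 0.1 -1.  -1.8] w 0.0928 ff 0.0
shift cm [-5.65 16.14  1.97] tooly angle -79.57867142657958
[[ 9.83493544e-01  1.80885219e-01  4.58107047e-03]
 [ 1.80879621e-01 -9.83503922e-01  1.61165448e-03]
 [ 4.79702525e-03 -7.56429485e-04 -9.99988208e-01]] [  0.89854812  15.83899633  -4.7014138  114.34548955   1.58386686
  49.60910198 -84.22457562]
```

{"fn": "carry_out", "kwargs": {
  "rows": [
    {"x": -1, "y": 3, "z": 0, "ax": 0, "ay": 0, "az": -0.14, "jaw": 0},
    {"x": -2, "y": 6, "z": 0, "ax": 0, "ay": 0, "az": -0.28, "jaw": 0},
    {"x": -3, "y": 9, "z": 0, "ax": 0, "ay": 0, "az": -0.42, "jaw": 0},
    {"x": -3.4, "y": 12, "z": 0, "ax": 0, "ay": 0, "az": -0.56, "jaw": 0},
    {"x": -3.4, "y": 13.7, "z": 0.5, "ax": 0, "ay": 0, "az": -0.7, "jaw": 0},
    {"x": -3.4, "y": 13.7, "z": 1, "ax": 0, "ay": 0, "az": -0.84, "jaw": 0},
    {"x": -3.4, "y": 13.7, "z": 2, "ax": 0, "ay": 0, "az": -0.98, "jaw": 0},
    {"x": -3.4, "y": 13.7, "z": 3, "ax": 0, "ay": 0, "az": -1.12, "jaw": 0}
  ]
}}

```text
clock: 12.7
tcp_pos: [0.5064, -0.1745, 0.2679]
orientation: [[0.262, 0.965, 0.001], [0.965, -0.262, -0.0], [-0.0, 0.001, -1.0]]
ft_force: [-0.7, -0.9, -0.7]
width: 0.0932
finger_force: 0.0
```

{"fn": "carry_out", "kwargs": {
  "rows": [
    {"x": 0, "y": 0, "z": 1, "ax": 0, "ay": 0, "az": -0.08, "jaw": 0},
    {"x": 0, "y": 0, "z": 2, "ax": 0, "ay": 0, "az": -0.08, "jaw": 0},
    {"x": 0, "y": 0, "z": 3, "ax": 0, "ay": 0, "az": -0.08, "jaw": 0},
    {"x": 0, "y": 0, "z": 3.5, "ax": 0, "ay": 0, "az": -0.08, "jaw": 0},
    {"x": 0, "y": 0, "z": 3.5, "ax": 0, "ay": 0, "az": -0.08, "jaw": 0.1},
    {"x": 0, "y": 0, "z": 3.5, "ax": 0, "ay": 0, "az": -0.08, "jaw": 0.2},
    {"x": 0, "y": 0, "z": 3.5, "ax": 0, "ay": 0, "az": -0.08, "jaw": 0.4},
    {"x": 0, "y": 0, "z": 3.5, "ax": 0, "ay": 0, "az": -0.08, "jaw": 0.4}
  ],
  "squeeze": 8
}}

```text
clock: 13.5
tcp_pos: [0.5067, -0.1742, 0.2328]
orientation: [[0.189, 0.982, 0.001], [0.982, -0.189, -0.0], [-0.0, 0.001, -1.0]]
ft_force: [-0.2, 1.0, 0.1]
width: 0.0656
finger_force: 0.0
```

Run:
```python
from h import *
w=eyes.get_image("wrist")
for p in ((.507,-.172,.145),(.507,-.172,.128),(.546,.022,.079)): print(proj(w,p))
cv2.imwrite("pics/g.png",w["color"])
shift([.507,-.172,.13])
```

```text
(np.float64(253.50272545445486), np.float64(198.83077329426982))
(np.float64(253.50018358767457), np.float64(192.72567926826122))
(np.float64(255.56589876745448), np.float64(-66.24815177935929))
clock 13.55 tcp [ 0.5067 -0.1743  0.2327] F [0.1 0.2 0.3] w 0.0617 ff 0.0
shift cm [ 0.23 -0.02 10.27] tooly angle -10.893216799028904
```

View pics/g.png

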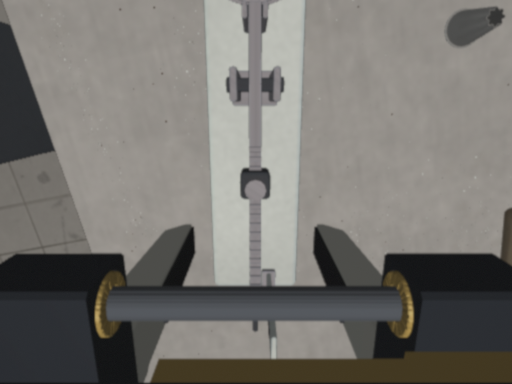

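The knob is at (255,188), the block at (255,183), the pivot column at (255,85), and the beam runs straight up the image, so the tool is aligned with it.

Run:
```python
from h import *
w=eyes.get_image("wrist")
k=at(w,255.3,188,.148);print(k,at(w,255.3,188,.14))
for y in (80,85,90): print("pivot",at(w,255.3,y,.117), np.linalg.norm((at(w,255.3,y,.117)-k)[:2]))
shift([k[0],k[1],.13])
a=eyes.get_image("scene");u=np.array([.182,.983]);o=np.array([.546,.022])-.115*u
print(o)
for r in (.02,.03,.04): q=o-(.055+r)*u; print(r,q,proj(w,(*q,.145)))
```

```text
[ 0.50999038 -0.16319141  0.148     ] [ 0.50963488 -0.1652822   0.14      ]
pivot [ 0.5246385  -0.08736133  0.117     ] 0.07723190937643172
pivot [ 0.52395584 -0.09093666  0.117     ] 0.07359200409800648
pivot [ 0.52326786 -0.09453982  0.117     ] 0.06992375955668328
clock 13.6 tcp [ 0.5066 -0.1743  0.2327] F [-0.7  0.2  0.4] w 0.0582 ff 0.0
shift cm [ 1.15  0.12 10.27] tooly angle -10.889391103997614
[ 0.52507  -0.091045]
0.02 [ 0.51142 -0.16477] (np.float64(257.55821884596384), np.float64(188.6284206298435))
0.03 [ 0.5096 -0.1746] (np.float64(257.6079592863164), np.float64(201.43876832767634))
0.04 [ 0.50778 -0.18443] (np.float64(257.65663643251395), np.float64(213.97527108700865))
```

{"fn": "carry_out", "kwargs": {
  "rows": [
    {"x": 0.5, "y": 0.1, "z": 2, "ax": 0, "ay": 0, "az": 0, "jaw": 0.4},
    {"x": 1.1, "y": 0.15, "z": 4, "ax": 0, "ay": 0, "az": 0, "jaw": 0.4},
    {"x": 1.1, "y": 0.15, "z": 6, "ax": 0, "ay": 0, "az": 0, "jaw": 0.4},
    {"x": 1.1, "y": 0.15, "z": 8, "ax": 0, "ay": 0, "az": 0, "jaw": 0.5},
    {"x": 1.1, "y": 0.15, "z": 9, "ax": 0, "ay": 0, "az": 0, "jaw": 0.5},
    {"x": 1.1, "y": 0.15, "z": 10, "ax": 0, "ay": 0, "az": 0, "jaw": 0.55},
    {"x": 1.1, "y": 0.15, "z": 10.3, "ax": 0, "ay": 0, "az": 0, "jaw": 0.6},
    {"x": 1.1, "y": 0.15, "z": 10.3, "ax": 0, "ay": 0, "az": 0, "jaw": 0.65}
  ],
  "squeeze": 6
}}

```text
clock: 14.45
tcp_pos: [0.5101, -0.1638, 0.1294]
orientation: [[0.189, 0.982, -0.0], [0.982, -0.189, 0.0], [-0.0, -0.0, -1.0]]
ft_force: [-0.3, -0.2, 0.3]
width: 0.0343
finger_force: 0.0
```

Run:
```python
from h import *
w=eyes.get_image("wrist");a=eyes.get_image("scene")
shift([.51,-.164,.128])
W=cv2.resize(w["color"][60:380,130:380],(400,512));A=cv2.resize(a["color"][140:268,290:390],(400,512),interpolation=cv2.INTER_CUBIC)
cv2.imwrite("pics/h.png",np.hstack([W,A]))
```

```text
clock 14.55 tcp [ 0.5104 -0.1638  0.1299] F [-0.1 -0.5 -0.5] w 0.0329 ff 0.0
shift cm [-0.02 -0.03  0.19] tooly angle -10.894738481469371
```

View pics/h.png

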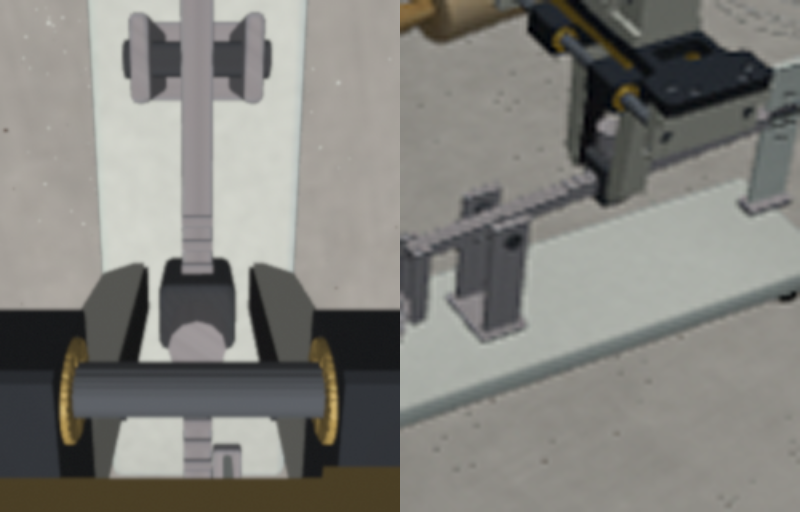

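The right panel shows the fingers straddling the poise. On the left, the block (centre 197) sits mid-gap (centre 198), so I close and slide about 8 notches.

{"fn": "carry_out", "kwargs": {
  "rows": [
    {"x": 0, "y": 0, "z": 0, "ax": 0, "ay": 0, "az": 0, "jaw": 0.7},
    {"x": 0, "y": 0, "z": 0, "ax": 0, "ay": 0, "az": 0, "jaw": 0.75},
    {"x": 0, "y": 0, "z": 0, "ax": 0, "ay": 0, "az": 0, "jaw": 0.8},
    {"x": 0, "y": 0, "z": 0, "ax": 0, "ay": 0, "az": 0, "jaw": 0.85},
    {"x": 0, "y": 0, "z": 0, "ax": 0, "ay": 0, "az": 0, "jaw": 0.85},
    {"x": 0, "y": 0, "z": 0, "ax": 0, "ay": 0, "az": 0, "jaw": 0.85},
    {"x": 0, "y": 0, "z": 0, "ax": 0, "ay": 0, "az": 0, "jaw": 0.85},
    {"x": 0, "y": 0, "z": 0, "ax": 0, "ay": 0, "az": 0, "jaw": 0.85}
  ],
  "squeeze": 9
}}

```text
clock: 15.35
tcp_pos: [0.5098, -0.1638, 0.1293]
orientation: [[0.189, 0.982, -0.0], [0.982, -0.189, -0.0], [-0.0, -0.0, -1.0]]
ft_force: [-1.0, -0.7, 2.9]
width: 0.0238
finger_force: 9.0
```

{"fn": "carry_out", "kwargs": {
  "rows": [
    {"x": -0.3, "y": 0, "z": 0, "ax": 0, "ay": 0, "az": 0, "jaw": 0.85},
    {"x": -0.7, "y": 0, "z": 0, "ax": 0, "ay": 0, "az": 0, "jaw": 0.85},
    {"x": -1.1, "y": 0, "z": -0.05, "ax": 0, "ay": 0, "az": 0, "jaw": 0.85},
    {"x": -1.5, "y": 0, "z": -0.1, "ax": 0, "ay": 0, "az": 0, "jaw": 0.85},
    {"x": -1.9, "y": 0, "z": -0.1, "ax": 0, "ay": 0, "az": 0, "jaw": 0.85},
    {"x": -2.3, "y": 0, "z": -0.15, "ax": 0, "ay": 0, "az": 0, "jaw": 0.85},
    {"x": -2.7, "y": 0, "z": -0.2, "ax": 0, "ay": 0, "az": 0, "jaw": 0.85},
    {"x": -3.1, "y": 0, "z": -0.2, "ax": 0, "ay": 0, "az": 0, "jaw": 0.85}
  ]
}}

```text
clock: 16.15
tcp_pos: [0.5039, -0.1948, 0.1314]
orientation: [[0.189, 0.982, -0.0], [0.982, -0.189, -0.0], [-0.0, -0.0, -1.0]]
ft_force: [-3.4, -1.6, 1.2]
width: 0.0244
finger_force: 9.0
```

{"fn": "carry_out", "kwargs": {
  "rows": [
    {"x": -0.4, "y": 0, "z": 0, "ax": 0, "ay": 0, "az": 0, "jaw": 0.85},
    {"x": -0.8, "y": 0, "z": 0, "ax": 0, "ay": 0, "az": 0, "jaw": 0.85},
    {"x": -1.2, "y": 0, "z": -0.05, "ax": 0, "ay": 0, "az": 0, "jaw": 0.85},
    {"x": -1.6, "y": 0, "z": -0.1, "ax": 0, "ay": 0, "az": 0, "jaw": 0.85},
    {"x": -2.0, "y": 0, "z": -0.1, "ax": 0, "ay": 0, "az": 0, "jaw": 0.85},
    {"x": -2.4, "y": 0, "z": -0.15, "ax": 0, "ay": 0, "az": 0, "jaw": 0.85},
    {"x": -2.8, "y": 0, "z": -0.2, "ax": 0, "ay": 0, "az": 0, "jaw": 0.85},
    {"x": -3.3, "y": 0, "z": -0.2, "ax": 0, "ay": 0, "az": 0, "jaw": 0.85}
  ]
}}

```text
clock: 16.95
tcp_pos: [0.4978, -0.2271, 0.1334]
orientation: [[0.189, 0.982, -0.0], [0.982, -0.189, -0.0], [-0.0, -0.0, -1.0]]
ft_force: [-1.4, 6.5, -0.7]
width: 0.0239
finger_force: 9.0
```

{"fn": "carry_out", "kwargs": {
  "rows": [
    {"x": 0, "y": 0, "z": 0, "ax": 0, "ay": 0, "az": 0, "jaw": 0.85},
    {"x": 0, "y": 0, "z": 0, "ax": 0, "ay": 0, "az": 0, "jaw": 0.7},
    {"x": 0, "y": 0, "z": 0, "ax": 0, "ay": 0, "az": 0, "jaw": 0.6},
    {"x": 0, "y": 0, "z": 0, "ax": 0, "ay": 0, "az": 0, "jaw": 0.55},
    {"x": 0, "y": 0, "z": 0, "ax": 0, "ay": 0, "az": 0, "jaw": 0.5},
    {"x": 0, "y": 0, "z": 0, "ax": 0, "ay": 0, "az": 0, "jaw": 0.5},
    {"x": 0, "y": 0, "z": 0, "ax": 0, "ay": 0, "az": 0, "jaw": 0.5},
    {"x": 0, "y": 0, "z": 0, "ax": 0, "ay": 0, "az": 0, "jaw": 0.5}
  ]
}}

```text
clock: 17.75
tcp_pos: [0.498, -0.2266, 0.1334]
orientation: [[0.189, 0.982, 0.0], [0.982, -0.189, -0.0], [-0.0, 0.0, -1.0]]
ft_force: [-0.6, 0.8, -0.6]
width: 0.0466
finger_force: 0.0
```

{"fn": "carry_out", "kwargs": {
  "rows": [
    {"x": 0, "y": 0, "z": 0, "ax": 0, "ay": 0, "az": 0, "jaw": 0.5},
    {"x": 0, "y": 0, "z": 0, "ax": 0, "ay": 0, "az": 0, "jaw": 0.5},
    {"x": 0, "y": 0, "z": 0, "ax": 0, "ay": 0, "az": 0, "jaw": 0.5},
    {"x": 0, "y": 0, "z": 0, "ax": 0, "ay": 0, "az": 0, "jaw": 0.5},
    {"x": 0, "y": 0, "z": 0, "ax": 0, "ay": 0, "az": 0, "jaw": 0.5},
    {"x": 0, "y": 0, "z": 0, "ax": 0, "ay": 0, "az": 0, "jaw": 0.5},
    {"x": 0, "y": 0, "z": 0, "ax": 0, "ay": 0, "az": 0, "jaw": 0.5},
    {"x": 0, "y": 0, "z": 0, "ax": 0, "ay": 0, "az": 0, "jaw": 0.5}
  ]
}}

```text
clock: 18.55
tcp_pos: [0.4979, -0.2266, 0.1334]
orientation: [[0.189, 0.982, -0.0], [0.982, -0.189, -0.0], [-0.0, -0.0, -1.0]]
ft_force: [0.7, 0.7, 0.4]
width: 0.0462
finger_force: 0.0
```

Run:
```python
from h import *
w=eyes.get_image("wrist");a=eyes.get_image("scene")
shift([.51,-.164,.128])
cv2.imwrite("pics/raw_a1.png",a["color"]);cv2.imwrite("pics/raw_w1.png",w["color"])
W=cv2.resize(w["color"][60:380,130:380],(400,512));A=cv2.resize(a["color"][130:258,300:400],(400,512),interpolation=cv2.INTER_CUBIC)
cv2.imwrite("pics/i.png",np.hstack([W,A]))
```

```text
clock 18.65 tcp [ 0.4979 -0.2266  0.1334] F [ 0.5 -0.4 -1. ] w 0.0462 ff 0.0
shift cm [6.37 0.   0.54] tooly angle -10.887257517794867
```

View pics/i.png

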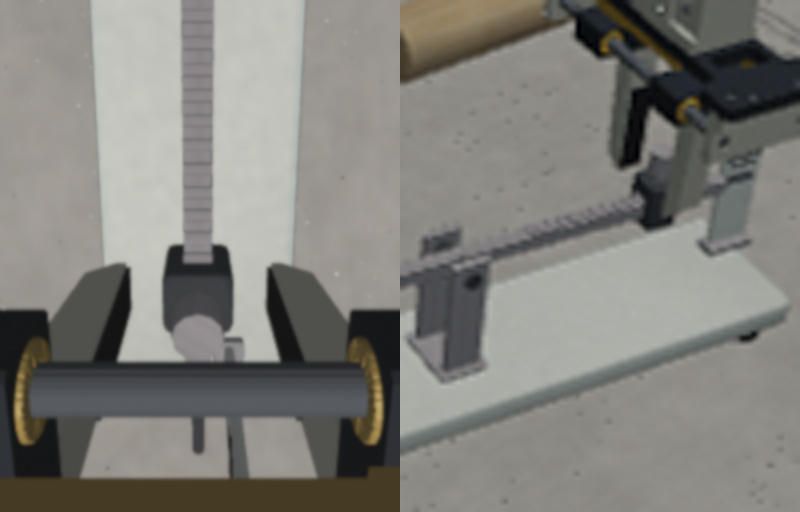

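Run:
```python
from h import *
a=cv2.imread("pics/a.png",0);n=cv2.imread("pics/raw_a1.png",0)
im=eyes.get_image("scene")
np.set_printoptions(linewidth=250)
for t,i in(("ref",a),("now",n)):
    print(t);
    for v in range(166,192): print(v,i[v,372:396])
u=np.array([.182,.983]);x=np.array([.983,-.182]);o=np.array([.546,.022])-.115*u
for th in (-.08,-.034,0,.034,.08):
    print(th,[np.round(proj(im,(*(o-L*u*np.cos(th)),.105+L*np.sin(th))),1) for L in (.19,.217)])
for X in(.014,.019):
  for Y in (-.207,-.237): print("plate",X,Y,[np.round(proj(im,(*(o+X*x+Y*u),z)),1) for z in (.146,.105,.03)])
```

```text
ref
166 [136 136 134 133 132 132 132 133 122  94  99 103  96  97  86  63  61  76 109 131 135 134 133 133]
167 [135 135 134 133 131 131 132 136 121  94 103  95  74  69  65  85  88  66 101 138 136 134 134 133]
168 [136 134 132 132 132 133 134 136 122  96 103  99  98  85  62  61  63  75 111 139 137 136 135 134]
169 [134 135 135 134 135 135 135 135 117  90  83  64  70  61  67  86  97 107 127 138 136 137 137 136]
170 [134 136 137 138 137 136 138 130 107  85  66  77  99  87  64  69  73 107 132 137 137 137 135 134]
171 [136 136 137 137 137 138 140 126  96 101  95  68  75  74  89 108 106 115 130 136 135 135 135 134]
172 [137 137 137 136 136 137 140 125  94 102 101  99 110 109 107 106 106 120 137 134 133 134 135 135]
173 [137 138 137 136 136 136 139 124  96 105 107 103  99  99 100 105 107 123 134 133 133 133 134 134]
174 [138 138 138 138 137 139 137 119  94 106 106  95  81  83  87 106 111 127 136 135 133 132 133 135]
175 [137 137 137 137 137 137 130 107  98 107 107 108 108 108 107 107 117 133 137 136 135 134 135 136]
176 [135 135 134 134 137 136 124 101 100 109 105 102 102  99  98 105 125 140
[... 4124 characters left out ...]
29  76  97 126 137 129 126 124 106  87  83  92 104 125 138 137 136 137 138 139 139 140]
-0.08 [array([377.1, 178.7]), array([385.6, 176.6])]
-0.034 [array([377.8, 175.9]), array([386.4, 173.4])]
0 [array([378.3, 173.8]), array([386.9, 171.1])]
0.034 [array([378.6, 171.7]), array([387.4, 168.7])]
0.08 [array([379., 169.]), array([387.9, 165.6])]
plate 0.014 -0.207 [array([383. , 155.9]), array([380.4, 169.1]), array([375.9, 192. ])]
plate 0.014 -0.237 [array([392.7, 153. ]), array([389.9, 166.2]), array([385.1, 189. ])]
plate 0.019 -0.207 [array([381.8, 154.8]), array([379.2, 168.1]), array([374.8, 191. ])]
plate 0.019 -0.237 [array([391.5, 151.9]), array([388.7, 165.2]), array([384., 188.])]
```

The pointer tip moved up 3.7 px from the low stop, and at 69 px/rad that gives a tilt of about -0.027. It is one notch too far out, so I move it back 8 mm toward the pan.

{"fn": "carry_out", "kwargs": {
  "rows": [
    {"x": 0, "y": 0, "z": 0, "ax": 0, "ay": 0, "az": 0, "jaw": 0.6},
    {"x": 0, "y": 0, "z": 0, "ax": 0, "ay": 0, "az": 0, "jaw": 0.7},
    {"x": 0, "y": 0, "z": 0, "ax": 0, "ay": 0, "az": 0, "jaw": 0.75},
    {"x": 0, "y": 0, "z": 0, "ax": 0, "ay": 0, "az": 0, "jaw": 0.8},
    {"x": 0, "y": 0, "z": 0, "ax": 0, "ay": 0, "az": 0, "jaw": 0.85},
    {"x": 0, "y": 0, "z": 0, "ax": 0, "ay": 0, "az": 0, "jaw": 0.85},
    {"x": 0, "y": 0, "z": 0, "ax": 0, "ay": 0, "az": 0, "jaw": 0.85},
    {"x": 0, "y": 0, "z": 0, "ax": 0, "ay": 0, "az": 0, "jaw": 0.85}
  ],
  "squeeze": 9
}}

```text
clock: 19.5
tcp_pos: [0.4978, -0.2266, 0.1334]
orientation: [[0.189, 0.982, -0.0], [0.982, -0.189, 0.0], [-0.0, -0.0, -1.0]]
ft_force: [-0.6, -0.1, -0.5]
width: 0.0236
finger_force: 9.0
```

{"fn": "carry_out", "kwargs": {
  "rows": [
    {"x": 0.2, "y": 0, "z": 0, "ax": 0, "ay": 0, "az": 0, "jaw": 0.85},
    {"x": 0.4, "y": 0, "z": 0, "ax": 0, "ay": 0, "az": 0, "jaw": 0.85},
    {"x": 0.6, "y": 0, "z": 0, "ax": 0, "ay": 0, "az": 0, "jaw": 0.85},
    {"x": 0.8, "y": 0, "z": 0, "ax": 0, "ay": 0, "az": 0, "jaw": 0.85},
    {"x": 0.8, "y": 0, "z": 0, "ax": 0, "ay": 0, "az": 0, "jaw": 0.85},
    {"x": 0.8, "y": 0, "z": 0, "ax": 0, "ay": 0, "az": 0, "jaw": 0.85},
    {"x": 0.8, "y": 0, "z": 0, "ax": 0, "ay": 0, "az": 0, "jaw": 0.7},
    {"x": 0.8, "y": 0, "z": 0, "ax": 0, "ay": 0, "az": 0, "jaw": 0.5}
  ]
}}

```text
clock: 20.3
tcp_pos: [0.5, -0.2185, 0.1335]
orientation: [[0.189, 0.982, 0.001], [0.982, -0.189, 0.0], [0.0, 0.001, -1.0]]
ft_force: [-0.2, -0.2, -0.1]
width: 0.0319
finger_force: 0.0
```

{"fn": "carry_out", "kwargs": {
  "rows": [
    {"x": 0, "y": 0, "z": 0, "ax": 0, "ay": 0, "az": 0, "jaw": 0.5},
    {"x": 0, "y": 0, "z": 0, "ax": 0, "ay": 0, "az": 0, "jaw": 0.5},
    {"x": 0, "y": 0, "z": 0, "ax": 0, "ay": 0, "az": 0, "jaw": 0.5},
    {"x": 0, "y": 0, "z": -2, "ax": 0, "ay": 0, "az": 0, "jaw": 0.5},
    {"x": 0, "y": 0, "z": -5, "ax": 0, "ay": 0, "az": 0, "jaw": 0.5},
    {"x": 0, "y": 0, "z": -9, "ax": 0, "ay": 0, "az": 0, "jaw": 0.5},
    {"x": 0, "y": 0, "z": -13, "ax": 0, "ay": 0, "az": 0, "jaw": 0.5},
    {"x": 0, "y": 0, "z": -15, "ax": 0, "ay": 0, "az": 0, "jaw": 0.5}
  ]
}}

```text
clock: 21.1
tcp_pos: [0.5003, -0.2189, 0.2867]
orientation: [[0.189, 0.982, 0.004], [0.982, -0.189, -0.001], [-0.001, 0.004, -1.0]]
ft_force: [0.7, -0.2, 0.2]
width: 0.0465
finger_force: 0.0
```

{"fn": "carry_out", "kwargs": {
  "rows": [
    {"x": 0, "y": 0, "z": 0, "ax": 0, "ay": 0, "az": 0, "jaw": 0.5},
    {"x": 0, "y": 0, "z": 0, "ax": 0, "ay": 0, "az": 0, "jaw": 0.5},
    {"x": 0, "y": 0, "z": 0, "ax": 0, "ay": 0, "az": 0, "jaw": 0.5},
    {"x": 0, "y": 0, "z": 0, "ax": 0, "ay": 0, "az": 0, "jaw": 0.5},
    {"x": 0, "y": 0, "z": 0, "ax": 0, "ay": 0, "az": 0, "jaw": 0.5},
    {"x": 0, "y": 0, "z": 0, "ax": 0, "ay": 0, "az": 0, "jaw": 0.5},
    {"x": 0, "y": 0, "z": 0, "ax": 0, "ay": 0, "az": 0, "jaw": 0.5},
    {"x": 0, "y": 0, "z": 0, "ax": 0, "ay": 0, "az": 0, "jaw": 0.5}
  ]
}}

```text
clock: 21.9
tcp_pos: [0.4995, -0.2187, 0.2833]
orientation: [[0.189, 0.982, -0.0], [0.982, -0.189, 0.0], [0.0, -0.0, -1.0]]
ft_force: [-1.0, 0.8, 0.5]
width: 0.0465
finger_force: 0.0
```

Run:
```python
from h import *
im=eyes.get_image("scene");w=eyes.get_image("wrist")
cv2.imwrite("pics/raw_a2.png",im["color"]);cv2.imwrite("pics/raw_w2.png",w["color"])
n=cv2.cvtColor(im["color"],cv2.COLOR_BGR2GRAY)
np.set_printoptions(linewidth=250)
for v in range(156,182): print(v,n[v,372:396])
shift([.51,-.164,.128])
```

```text
156 [138 138 137 136 136 135 136 137 139 140 132 146 168 160 157 135 101  98 104 104 113 128 135 137]
157 [137 135 135 135 135 136 137 138 138 137 118 101 117  98  98 104 105 106 106 106 116 131 137 138]
158 [137 136 134 135 136 137 137 138 137 135 116  90 104 105 106 105 106 106 106 105 121 138 137 138]
159 [137 137 136 136 136 137 136 136 136 130 107  96 107 106 106 106 107 107 106 108 124 137 137 138]
160 [137 138 138 137 138 137 136 135 137 129 107  99 107 106 105 106 107 107 106 111 128 137 136 137]
161 [139 139 139 140 139 138 138 137 138 126  98 101 107 107 108 108 108 108 106 117 132 136 135 134]
162 [138 137 137 137 136 136 137 138 140 125  94 103 108 107 101  99 100 104 107 123 137 135 135 134]
163 [137 137 136 137 137 137 136 138 140 125  97 106 109 100  79  74  82  97 108 123 136 135 135 135]
164 [137 136 136 136 136 136 138 138 139 120  95 107 108 102  99 110 110 108 110 127 138 136 135 135]
165 [138 138 136 135 134 136 137 138 130 107 100 110 109 110 106  98  97 101 118 135 139 137 136 136]
166 [138 138 137 137 135 135 135 136 125  97 102 106  98 101  90  65  63  78 112
[... 988 characters left out ...]
 110 110 109 108 110 127 144 143 142 141 140 140 141]
177 [ 74  74  78  79  86 110 104  84 107 110 110 111 110 110 109 111 129 143 143 143 141 140 140 139]
178 [ 78  87 110 113 123 144 127  99 107 110 110 111 109 110 109 112 129 143 141 141 142 140 140 139]
179 [112 122 142 141 139 137 118  96 109 110 111 110 110 108 108 113 131 142 141 140 140 139 139 138]
180 [140 139 138 137 135 129 108 101 111 110 109 109 109 110 109 118 134 140 139 141 139 139 138 137]
181 [138 136 138 136 136 127 106 103 112 110 110 110 110 110 110 124 137 137 137 138 137 137 137 138]
clock 22.0 tcp [ 0.4995 -0.2187  0.2834] F [ 0.5  0.2 -0. ] w 0.0467 ff 0.0
shift cm [ 5.57  0.   15.54] tooly angle -10.887334980271753
```

Run:
```python
from h import *
g=lambda f:cv2.imread(f,0).astype(float)
ref=g("pics/a.png");m1=g("pics/raw_a1.png");now=g("pics/raw_a2.png")
H=cv2.imread("pics/h.png",0)[:,400:];hi=cv2.resize(H,(100,128),interpolation=cv2.INTER_AREA).astype(float)
hf=ref.copy();hf[140:268,290:390]=hi
for n,i in (("hi",hf),):
    for v in range(158,182): print(v,i[v,372:390].astype(int))
k=lambda i:i/np.median(i[183:187,379:385])*109
I=dict(ref=k(ref),m1=k(m1),now=k(now),hi=k(hf))
bg=np.max([I["ref"],I["m1"],I["now"]],0)
for n in I:
    out=[]
    for c in range(382,388):
        d=np.clip(bg[160:181,c]-I[n][160:181,c]-8,0,None); p=d.argmax(); s=slice(max(p-2,0),p+3)
        out.append(160+(d[s]*np.arange(21)[s]).sum()/max(d[s].sum(),1e-6))
    print(n,np.round(out,2))
```

```text
158 [ 40  39  42  44  44  39  39  41  39  33  37  78 106 105 105 106 107 107]
159 [ 39  39  50  63  53  32  35  36  32  22  40  85 108 107 107 106 107 108]
160 [ 39  38  40  46  42  30  21  19  18  18  61 101 110 108 107 107 108 108]
161 [ 36  34  26  21  19  19  19  18  16  26  80 114 110 109 109 109 109 108]
162 [ 20  18  16  16  16  18  26  33  44  62  87 106 110 107 101  98 100 105]
163 [ 16  18  20  28  39  49  63  73  84  96 101 107 110 101  83  80  87  99]
164 [ 34  44  58  67  78  91  98  97  97  98 102 109 109 103  99 107 107 105]
165 [ 72  84  97  98  99  98  97 100 103 100 103 111 111 106 101 102  93  93]
166 [ 98  98  99  95  88  81  88 108 115 104 105 109 103  87  70  67  54  70]
167 [ 97  97  97  84  51  44  77 112 124 111 101  90  71  55  48  44  43  52]
168 [ 96  96  97  78  43  63  90 116 132 120  85  51  46  45  45  54  68  78]
169 [ 96  96  96  84  69  85 100 113 122 104  67  53  65  67  69  85  98 109]
170 [ 96  96  96  94  92  95  94  83  76  73  65  79  98  88  72  76  83 109]
171 [ 95  96  96  94  93  94  88  77  74  79  79  77  83  83  93 108 108 118]
172 [ 97
[... 261 characters left out ...]
3 103 110 111 110 110 109 109 111 122 137]
176 [124 141 142 142 143 142 129 103 104 110 111 111 112 110 110 112 128 144]
177 [140 141 139 139 141 142 127 100 105 110 111 111 111 110 110 113 130 144]
178 [139 140 139 140 141 141 125 101 107 111 111 112 111 111 110 114 130 143]
179 [140 140 139 140 139 137 118 100 110 112 111 112 111 110 109 116 133 143]
180 [139 139 139 137 137 129 111 103 111 111 111 110 110 110 110 120 135 142]
181 [138 138 139 138 138 127 107 104 111 111 111 112 112 111 113 125 138 139]
ref [178.16 177.87 177.81 177.43 177.4  166.  ]
m1 [160.   174.4  160.2  160.24 173.31 173.4 ]
now [172.61 172.42 172.25 171.76 171.44 171.25]
hi [160.31 168.17 167.77 167.38 167.09 166.72]
```

The low and high stops give tip rows of 177.4 and 167.4, so level is 172.4. The pointer is at 171.8, a tilt of about +0.010, which is the best notch and well inside the ±0.030 marks. One last look before handing in.

Run:
```python
from h import *
a=eyes.get_image("scene");p=cv2.imread("pics/raw_a2.png")
print(np.abs(a["color"][150:200,340:395].astype(int)-p[150:200,340:395]).mean())
A=cv2.resize(a["color"][120:270,235:405],(510,450),interpolation=cv2.INTER_CUBIC)
B=cv2.resize(a["color"][145:195,368:400],(288,450),interpolation=cv2.INTER_CUBIC)
cv2.imwrite("pics/j.png",np.hstack([A,B]))
```

```text
0.356
```

View pics/j.png

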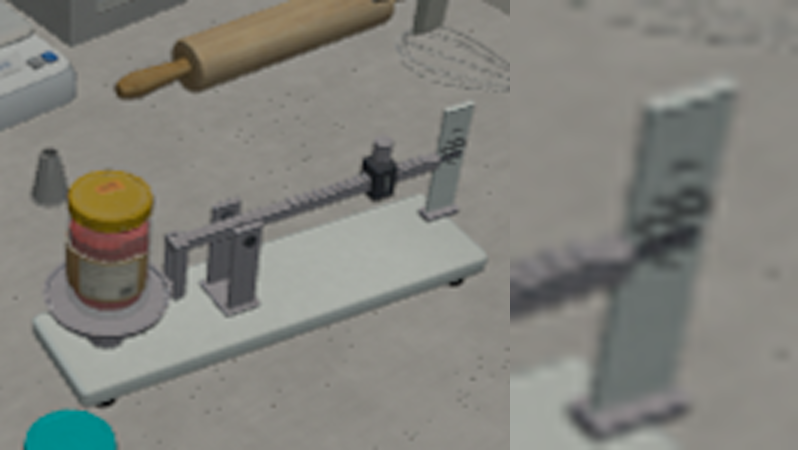

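The jar stands upright on the pan, the gripper is clear of everything, and the pointer is still, near the middle of the index plate's marks (right panel, about (690,235)).

```bash
python3 -c "
from rig import ticket
print(ticket.finish_job())"
```

```text
the job is handed in; nothing more can be done
None
```

I handed the job in: the jam jar stands upright on the pan, the poise is at the best notch (measured tilt about +0.010 rad, inside the two marks next to the centre line), and the scale swings free with the robot touching nothing.

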